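# Right and latch the rejects bin

### The arm

A 6-joint arm with a two-finger parallel gripper is mounted at the origin on the work surface. World frame = base frame: x ahead of the robot, y to its left, z up, the work surface at z = 0. Lengths are in m, angles in rad, forces in N, time in s.
With the tool pointing down it reaches from about 0.35 to 1 m from the base axis. Payload 7.1 kg.
Tool frame: the origin (TCP) lies at the very end of the fingers, on their centre line; the grasp point (between the pads) lies 19 mm behind it; z points along the fingers, y is the line along which they close (so a half turn about z gives the same grasp; the last joint's range is limited). The gripper opens to 85 mm and grips with 20 to 120 N. Pads are 22 mm wide; open, the fingers measure 114 mm over their backs; the gripper's body (76 mm by 85 mm) begins 54 mm behind the grasp point. The pads swing forward as they close: fully open they stand 13 mm farther back than shut.
Start: joints at [1.263, 0.423, 1.63, -0, 1.089, -0.019], TCP at [0.178, 0.599, 0.231] pointing down, gripper open.
Joint ranges: [-3, 3], [-0.9, 2.11], [0.09, 2.58], [-1.31, 4.45], [0.11, 2.69], [-2.54, 2.54]. Speed limits (rad/s): [2.39, 2.39, 3.01, 3.14, 3.14, 3.14].

### API

Orientations are given as a unit quaternion [w, x, y, z].
In Python, from workcell import robot, eyes gives the robot as it stands.
- The arm moves only by the shell command python3 -m jog 'ROWS' [FORCE]. ROWS is JSON, a list of rows, each a list of 7 numbers: the closure in counts, from 0 (fully open) to 255 (shut), then the shift along the tool's x, y, z in m, then the turn, a rotation vector about the tool's x, y, z in degrees. A call has 1 to 8 rows; each row shifts and turns the commanded pose from where the row before left it, along the tool's axes as they then stand; what a row does not reach is not made up. A row lasts 1/12 s, in which the tool goes at most 41.7 mm and 7.16 degrees, less where a joint would pass 70% of its speed; a pose out of reach is approached as far as the arm can. A call is refused whole if a number of a shift passes 0.0417 or a number of a turn 7.16, either way. A call with a gripper value outside its range is refused whole. The fingers move at their own pace and stop on an object; FORCE is the grip in N (left out, the last holds). Time passes only in rows, so rows that do not move let the fingers close. It gives the time, the measured TCP pose, the force, the opening and the grip force at its end, in the units of the state.
- robot.read_state(): the state, without advancing time (a new reading comes with each control period).
- eyes.camera(name): name is "scene" or "side" or "wrist"; returns a dict with "color" (420x560x3 uint8, red, green, blue), "depth" (420x560 float32, m along the optical axis (not along the pixel's ray), 0 where there is no reading), "fov_y" (degrees; the focal length in pixels is half the picture's height over the tangent of half this angle, whatever the lens; pixels are square), "cx", "cy" (the principal point, pixels), "R" (3x3) and "t" (3): a world point X has camera coordinates R X + t. Camera axes: x right, y down, z forward; pixel columns grow to the right and rows downward; lengths in m; the calibration is good to about 2 mm. A picture is of the moment at which its call begins.
- robot.sign_off(): hands the job in; it is judged then, once.
The state is a dict: "clock": time; "joint_pos": joint angles; "qd": joint speeds; "joint_efforts": joint torques, N m; "eef_pos": TCP position; "orientation": TCP orientation; "force": force on the tool from outside, world axes, zero at the start; "moment": the same for the moment, N m; "finger_gap": finger opening in m; "grasp_force": force on a finger pad.
Only numpy, scipy, OpenCV 4.12 (cv2) and the standard library are available. Lean on these libraries where they do the work, as an engineer would, in place of code of your own. Each camera call takes 0.05 s, during which the arm holds its last target. There are 200 camera calls.

### The job

The small steel rejects bin has been left tipped on its pivots: swing it back upright against its stop, hook the latch's wire loop over the keeper on the bin so that its bar lies behind the lip, and push the lever over past its toggle point until it is fully home, bearing firmly on its stop screw. Work by feel: leaning hard on the bin or ramming the lever down on its screw (a push of more than about 25 N) does damage. Leave the parts lying around alone and let go at the end.

Things in the scene. Friction and masses are not known exactly. Their poses are not given: they have to be found in the camera images.
- stand: Grey base plate 345 x 150 x 8 mm fixed to the bench; carries bin and latch. Origin on the bench under the bin's pivot. x runs from latch to bin, y along all pivots, z up; plate from x -245 to +100. Bin cheeks at y +-69, 106 mm high. Latch post 30 x 50 mm at x -140, its ears 109 mm high. All stand parts lie within y +-80. Parts lie loose within 180 mm of its x axis, up to 50 mm high.
- bin: Steel bin 120 x 120 mm, 66 mm deep, 3 mm walls. Origin on its pivot (along y), 95 mm above the bench; axes equal the stand's when upright. Starts tipped 0.25 to 0.45 rad, top away from the latch, so the latch-side rim is raised; pressing that rim down along its arc (about 5 N; the pivot is stiff and holds where left) swings it upright to a firm stop at 0 rad.
- bin_rim (a point): Middle of the latch-side rim, on top of its 10 mm wide flat flange, at (-55, 0, 9) mm in the bin's frame. Flange 100 mm long along y; press it 30 to 48 mm to either side of this point, clear of the keeper.
- keeper (a point): Centre of the loop's bar when hooked, at (-75, 0, 11) mm in the bin's frame. The keeper is a trough open above and at its y ends, 22 mm wide in y, outside the latch-side wall: floor 2.5 mm below this point; lip 4 mm thick, on the latch side of the bar, rising 8 mm above this point; 15 mm from this point to the wall, whose rim is 2 mm below it.
- lever: Flat steel lever. Origin on its pivot, at (-140, 0, 100) mm in the stand's frame. Handle along its own -x to 76 mm, 16 mm wide, 6 thick, then 24 wide, 8 thick from 49 mm on. Axes equal the stand's at 0 rad (handle level, away from the bin); it opens about +y: handle up and over towards the bin, at most 2.0 rad. Starts 0.7 to 1.0 rad open. Stiff (0.22 N m), stays where left, never snaps shut.
- handle (a point): Top middle of the lever's wide end, where to press: (-62.5, 0, 5) mm in the lever's frame. With the loop hooked, load begins about 1.0 rad open and the toggle point is at 0.26 rad; pressing takes up to about 13 N here, less past the toggle. Home is where the lever meets its stop screw, between -0.15 and +0.15 rad: set differently every time, to be felt.
- stop: Fixed post 22 x 24 mm under the lever, 45 mm from the lever's pivot, away from the bin; origin at its foot on the base plate. A 12 mm brass set screw in its top is the lever's stop. The screw's top is 82 to 96 mm above this origin, set differently every time and not measured.
- loop: Loop of 5 mm steel wire, 38 mm wide, hinged freely about y on the loop pin at (-16.9, 0, -6.2) mm in the lever's frame. Origin on the pin, within 5 mm; x along the loop to its bar, z up when hooked. A spring (7.5 N/mm) lets it lengthen up to 11 mm. Starts folded back along the lever, its bar beyond the handle's end.
- loop_bar (a point): Middle of the loop's cross bar, 5 mm round, 27 mm free between the side wires, 78 mm from the loop pin when slack. With the lever as it starts, the loop falls short, on the keeper's lip: the lever must first be about 1.35 to 1.7 rad open. Pulling the loop outward while it slants up 45 to 60 degrees towards the bin drags the lever open (15 N).
- loop_knob (a point): Centre of the loop's finger knob, a barrel along y, 14 mm long, 12 mm diameter, on a short neck: from the bar 16 mm along the loop's x and 22 mm along its z. Pinch it end to end (along y) from above; it turns between the fingers.
- movement: Rejected brass barometer movement, 60 mm round, 32 mm high, loose beside the stand; leave alone. Origin under its centre.
- cover: Cracked glass dial cover, 72 mm round, 6 mm thick, loose; leave alone. Origin under its centre.
- knob: Black bakelite knob, 34 mm round, 23 mm high, loose; leave alone. Origin under its centre.
- capsules: Ribbed aluminium capsule stack, 40 mm round, 50 mm high, loose; leave alone. Origin under its centre.

How it is judged:
On the way, in this order (a step that is already met when the one before it is completed fails the run):
1. the bin is upright against its stop (within 0.04 rad) (angle between bin's own z axis and vertical below 0.04 rad), for 0.2 s.
2. the loop's bar lies in the keeper's trough, behind the lip, with the lever still open (x of loop_bar in the frame of bin between -0.0775 and -0.058 m and z of loop_bar in the frame of bin between 0.006 and 0.016 m and z of handle in the frame of stand above 0.125 m), for 0.2 s.
3. the lever is past its toggle point and bears on its stop screw (contact force between lever and stop above 1 N and z of handle in the frame of stand below 0.1165 m), for 0.2 s.
At the end, for the whole second after the job is handed in: The bin is upright within 0.04 rad, the loop's bar lies in the keeper's trough against the lip (within about 5 mm), and the lever is past its toggle point and bears on its stop screw with more than 1 N by itself (all of step 3 and angle between bin's own z axis and vertical below 0.04 rad and x of loop_bar in the frame of bin between -0.0795 and -0.07 m and z of loop_bar in the frame of bin between 0.006 and 0.016 m); the robot touches nothing.
It fails at once if the lever is rammed on its stop screw with more than 40 N (a push of some 30 N at the handle's end) (contact force between lever and stop above 40 N).
It fails at once if more than 35 N between the fingers and the bin (contact force between the fingers and bin above 35 N).
It fails at once if a loose part (brass movement, glass cover, bakelite knob or capsule stack) is moved by more than 15 mm (distance of any of movement, cover, knob, capsules from where it was at the start of the episode above 0.015 m).
It also fails if it takes over 64 s, if anything falls off the work surface, if the arm or the gripper's body presses on something with over 40 N, if the wrist force passes 120 N, or if a joint passes its speed limit or range.

## Working session

There is one attempt and no reset: what is moved stays moved. The work goes in short steps, Python scripts to look and compute and a shell command to move; the robot and the scene stay as the last step left them, time stands still between calls to the robot, and variables do not carry over. Pictures are saved under pics/ and viewed, at most 10 in all, crops included, and the job is handed in when it is done.

```bash
ls; mkdir -p pics; python3 - <<'E'
from workcell import robot, eyes
import cv2, numpy as np
s=robot.read_state(); print(s)
for n in ("scene","side"):
    c=eyes.camera(n); np.savez(f"/tmp/{n}.npz",**c)
    cv2.imwrite(f"pics/{n}0.png",c["color"][...,::-1]); print(n,c["fov_y"],c["cx"],c["cy"],c["R"],c["t"])
E
```

```text
pics
{'clock': 0.0, 'joint_pos': array([ 1.26298722e+00,  4.23874277e-01,  1.63071885e+00, -1.99794556e-05,
        1.08856523e+00, -1.89883779e-02]), 'qd': array([-0.00070755,  0.00062203, -0.00050294,  0.00024172,  0.00050347,
       -0.00135601]), 'joint_efforts': array([-2.15818812e-05, -5.57372224e+01, -2.81755507e+01, -5.03779188e-05,
        7.19513220e-03, -1.09390427e-06]), 'eef_pos': array([0.1778188 , 0.59859082, 0.23051347]), 'orientation': array([-1.18618938e-04,  1.43904319e-01,  9.89591296e-01, -7.73860092e-04]), 'force': array([ 0.13292355, -0.38828563,  0.71585253]), 'moment': array([ 0.03439642, -0.01273628, -0.0655152 ]), 'grasp_force': 0.0, 'finger_gap': 0.08540968415754169}
scene 55.97242247582452 278.07833768508465 210.96652593936386 [[-0.73194261  0.68132003 -0.00793917]
 [ 0.58753896  0.62520728 -0.51372544]
 [-0.3450478  -0.38068212 -0.85791791]] [ 0.40468029 -0.38661362  1.02640753]
side 51.96208298531755 276.07221333620174 210.28281819094744 [[ 0.98471992 -0.17410276  0.00386163]
 [-0.09681162 -0.56572669 -0.81888999]
 [ 0.14475564  0.80600343 -0.57393751]] [-0.6076342   0.18589608  0.52842616]
```

View pics/scene0.png

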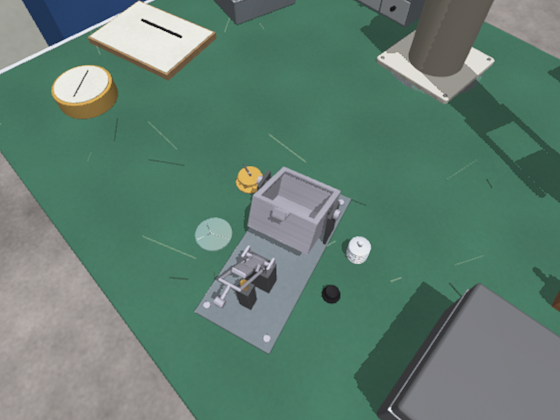

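View pics/side0.png

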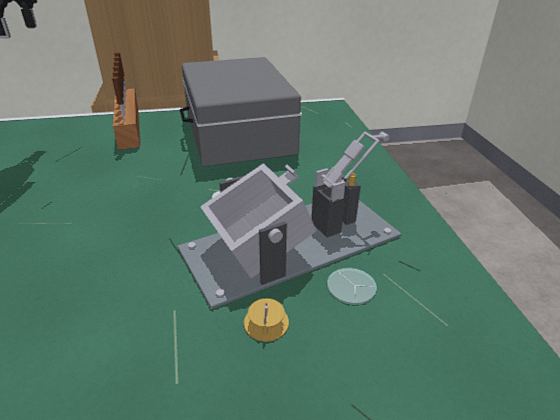

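The scene view shows the plate with corners near (195,310), (268,352) and (350,197), the bin at (295,210), the latch at (245,280) and the loop knob at about (222,296). In the side view the bin is tipped, the lever is open and the loop end is at (383,137).

```bash
cat > h.py <<'E'
import numpy as np, cv2
def cloud(c):
    f=210/np.tan(np.radians(c["fov_y"])/2); d=c["depth"]
    v,u=np.mgrid[:420,:560]
    P=np.stack([(u-c["cx"])/f*d,(v-c["cy"])/f*d,d],-1)
    W=(P-c["t"])@c["R"]; W[d==0]=np.nan
    return W
def proj(c,X):
    f=210/np.tan(np.radians(c["fov_y"])/2); p=c["R"]@X+c["t"]; return p[:2]/p[2]*f+[c["cx"],c["cy"]]
E
python3 - <<'E'
import numpy as np,cv2
from h import *
allp=[]
for n in ("scene","side"):
    c=dict(np.load(f"/tmp/{n}.npz")); W=cloud(c)
    hsv=cv2.cvtColor(c["color"],cv2.COLOR_RGB2HSV)
    m=(hsv[...,1]<70)&(W[...,2]>0.004)&(W[...,2]<0.013)
    m=cv2.morphologyEx(m.astype(np.uint8),cv2.MORPH_OPEN,np.ones((3,3)))
    k,l,st,ce=cv2.connectedComponentsWithStats(m)
    for i in np.argsort(-st[1:,4])[:4]+1: print(n,st[i],ce[i],np.nanmean(W[l==i],0))
    g=(W[...,2]<0.003)&(W[...,2]>-0.01)&(hsv[...,1]>100); print("table z",np.nanmedian(W[...,2][g]))
    i=np.argmax(st[1:,4])+1; p=W[l==i]; allp.append(p)
    r=cv2.minAreaRect(p[:,:2].astype(np.float32)*1000); print(r); print(cv2.boxPoints(r).round(1).tolist())
r=cv2.minAreaRect(np.vstack(allp)[:,:2].astype(np.float32)*1000);print("both",r,cv2.boxPoints(r).round(1).tolist())
E
```

```text
scene [ 195  227  132  126 6585] [262.86727411 290.23052392] [0.73503066 0.15696683 0.00792811]
scene [395  64  37  29 289] [414.20069204  77.94809689] [0.09730591 0.00652222 0.01023435]
scene [463  52  24  25 287] [474.04878049  65.32752613] [-0.04894749  0.08289751  0.01147791]
scene [203 222  16  27 161] [211.47204969 235.17391304] [0.73528918 0.00671438 0.00551921]
table z 1.138192350246089e-05
((710.8543090820312, 135.82374572753906), (242.518310546875, 150.24464416503906), 18.56913185119629)
[[572.0, 168.39999389648438], [619.7999877929688, 26.0], [849.7000122070312, 103.19999694824219], [801.9000244140625, 245.6999969482422]]
side [ 179  202  222  106 6870] [279.37525473 256.54730713] [0.64123788 0.08133992 0.00823862]
side [331 269  39  32 763] [351.11795544 284.74180865] [0.72952022 0.00295969 0.00533352]
side [203 156  56  10 185] [230.5027027  160.72432432] [0.5885503  0.40523596 0.00885049]
side [260 152  33   7 105] [275.86666667 154.92380952] [0.69011765 0.41541468 0.00875646]
table z 0.0002742112032378766
((664.5278930664062, 118.5836181640625), (345.8768005371094, 152.16729736328125), 18.514236450195312)
[[476.3999938964844, 135.8000030517578], [524.7000122070312, -8.5], [852.7000122070312, 101.4000015258789], [804.4000244140625, 245.60000610351562]]
both ((664.4041748046875, 118.93913269042969), (345.8816223144531, 152.89317321777344), 18.51993751525879) [[476.1000061035156, 136.5], [524.7000122070312, -8.5], [852.7000122070312, 101.4000015258789], [804.0999755859375, 246.39999389648438]]
```

```bash
cat >> h.py <<'E'
th=np.radians(18.52); X=np.array([-np.cos(th),-np.sin(th),0]); Y=np.array([np.sin(th),-np.cos(th),0]); Z=np.array([0,0,1.])
RS=np.stack([X,Y,Z],1); O=np.array([0.6644,0.1187,0])+0.0725*X
def st(W): return (W-O)@RS     # world->stand
def wo(S): return O+RS@np.asarray(S)
E
python3 - <<'E'
from h import *
canv=np.full((600,800,3),255,np.uint8)
for n,col in (("scene",(0,0,255)),("side",(255,0,0))):
    c=dict(np.load(f"/tmp/{n}.npz")); S=st(cloud(c))*1000
    hsv=cv2.cvtColor(c["color"],cv2.COLOR_RGB2HSV)
    ok=np.isfinite(S[...,0])&(abs(S[...,1])<80)&(S[...,0]>-300)&(S[...,0]<110)&(S[...,2]>2)&(S[...,2]<250)
    for p in S[ok]:
        b=abs(p[1])<25
        cl=col if b else tuple(150+x//3 for x in col)
        cv2.circle(canv,(int((p[0]+300)*1.9)+5,int(560-p[2]*2.2)),1,cl,-1)
    y=(hsv[...,0]>12)&(hsv[...,0]<32)&(hsv[...,1]>120)&ok
    print(n,"brass",y.sum(),np.median(S[y],0) if y.any() else 0, S[y][:,2].max() if y.any() else 0)
    # keeper/rim
    k=ok&(S[...,0]<-215)&(S[...,2]>60); print("loop end pts",k.sum()); 
    for p,uv in list(zip(S[k],np.argwhere(k)))[::max(1,k.sum()//25)]: print(uv[::-1],p.round(0))
for gx in range(-300,101,50): cv2.line(canv,(int((gx+300)*1.9)+5,0),(int((gx+300)*1.9)+5,599),(200,230,200),1)
for gz in range(0,251,50): cv2.line(canv,(0,int(560-gz*2.2)),(799,int(560-gz*2.2)),(200,230,200),1)
cv2.imwrite("pics/xz0.png",canv)
E
```

```text
scene brass 33 [-1.84513096e+02  4.75206521e-02  9.88187698e+01] 101.1814713018941
loop end pts 163
[226 284] [-215.    3.  161.]
[226 287] [-219.    0.  162.]
[226 288] [-220.   -0.  161.]
[227 289] [-221.   -3.  162.]
[226 290] [-223.   -2.  162.]
[227 291] [-223.   -4.  161.]
[227 292] [-224.   -4.  159.]
[222 294] [-229.    0.  159.]
[222 295] [-231.   -1.  160.]
[219 296] [-233.    3.  158.]
[216 297] [-237.    5.  162.]
[222 297] [-233.   -2.  159.]
[218 298] [-237.    2.  161.]
[224 298] [-232.   -4.  157.]
[220 299] [-237.   -2.  162.]
[215 300] [-241.    4.  160.]
[221 300] [-237.   -3.  160.]
[215 301] [-242.    4.  158.]
[221 301] [-239.   -4.  161.]
[214 302] [-244.    4.  159.]
[220 302] [-241.   -4.  162.]
[215 303] [-244.    2.  158.]
[221 303] [-241.   -5.  160.]
[216 304] [-245.    1.  156.]
[222 304] [-242.   -8.  161.]
[219 305] [-244.   -4.  158.]
[219 306] [-245.   -4.  155.]
[222 307] [-244.   -8.  155.]
side brass 70 [-181.95606369    3.4161704    93.43908868] 118.2655109540567
loop end pts 92
[366 132] [-215.  -15.  164.]
[380 133] [-238.   -8.  160.]
[383 133
[... 161 characters left out ...]
 4.  161.]
[387 135] [-242.    5.  161.]
[375 136] [-220.    1.  162.]
[378 136] [-227.    1.  161.]
[381 136] [-233.    2.  160.]
[384 136] [-235.    6.  161.]
[387 136] [-241.    6.  160.]
[375 137] [-219.    3.  162.]
[378 137] [-226.    2.  160.]
[381 137] [-232.    3.  159.]
[384 137] [-236.    5.  159.]
[387 137] [-241.    7.  158.]
[375 138] [-215.    8.  163.]
[378 138] [-227.    2.  158.]
[381 138] [-232.    3.  157.]
[384 138] [-235.    7.  158.]
[387 138] [-242.    6.  156.]
[381 139] [-236.   -1.  153.]
[384 139] [-235.    7.  156.]
[387 139] [-243.    6.  154.]
[379 140] [-216.   16.  163.]
[385 140] [-239.    6.  153.]
[388 140] [-244.    7.  152.]
[386 141] [-240.    8.  152.]
```

View pics/xz0.png

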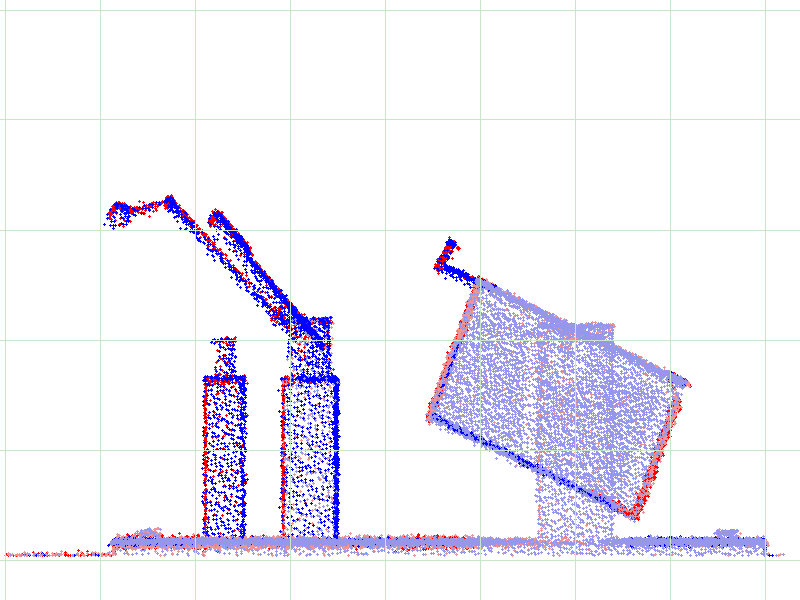

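The profile picture (1.9 px/mm in x, 2.2 px/mm in z) gives these stand-frame positions:
- **Bin rim:** (480,278), i.e. (-50, 128) mm, which means a tilt of about 0.42 rad.
- **Handle tip:** (216,212), so the lever is about 0.82 rad open.
- **Loop bar:** (170,200), i.e. (-214, 162) mm.
- **Knob:** (120,212), i.e. (-240, 157) mm. This agrees with the loop geometry within 2 mm.

Starting to move: turn the tool to line up with the stand and close the fingers.

```bash
cat > w.py <<'E'
from workcell import robot
from h import *
from scipy.spatial.transform import Rotation as Ro
s=robot.read_state(); p=st(s["eef_pos"])*1000
q=s["orientation"]; R=Ro.from_quat([q[1],q[2],q[3],q[0]]).as_matrix()
T=np.stack([X,-Y,-Z],1); e=Ro.from_matrix(R.T@T).as_rotvec(degrees=True)
print("t",round(s["clock"],2),"TCP stand mm",p.round(1),"turn needed tool deg",e.round(2),"F stand",(s["force"]@RS).round(1),"gap",round(s["finger_gap"]*1000,1),"gf",round(s["grasp_force"],1),"q6",s["joint_pos"].round(2))
E
python3 -m jog '[[255,0,-0.03,0,0,0,-7],[255,0,-0.03,0,0,0,-7],[255,0,-0.03,0,0,0,-7],[255,0,-0.03,0,0,0,-7],[255,0,-0.03,0,0,0,-7],[255,0,0,0,0,0,0]]' 40; python3 w.py
```

```text
clock: 0.6
eef_pos: [0.1709, 0.4461, 0.2304]
orientation: [-0.001, -0.163, 0.987, -0.002]
force: [0.4, -0.8, -0.0]
finger_gap: 0.0124
grasp_force: 0.0
t 0.6 TCP stand mm [ 291.5 -467.2  230.4] turn needed tool deg [-0.24 -0.16  0.28] F stand [-0.1  0.9 -0. ] gap 12.4 gf 0.0 q6 [ 1.18  0.21  1.94 -0.    0.99 -0.72]
```

```bash
python3 -m jog '[[255,-0.0245,-0.0305,0,0,0,0],[255,-0.0245,-0.0305,0,0,0,0],[255,-0.0245,-0.0305,0,0,0,0],[255,-0.0245,-0.0305,0,0,0,0],[255,-0.0245,-0.0305,0,0,0,0],[255,-0.0245,-0.0305,0,0,0,0],[255,-0.0245,-0.0305,0,0,0,0],[255,-0.0245,-0.0305,0,0,0,0]]'>/dev/null;  python3 -m jog '[[255,-0.0245,-0.0305,0,0,0,0],[255,-0.0245,-0.0305,0,0,0,0],[255,-0.0245,-0.0305,0,0,0,0],[255,-0.0245,-0.0305,0,0,0,0],[255,-0.0245,-0.0305,0.028,0,0,0],[255,-0.0245,-0.0305,0.028,0,0,0],[255,0,0,0.028,0,0,0],[255,0,0,0,0,0,0]]' >/dev/null;python3 w.py
```

```text
t 1.93 TCP stand mm [-44.2 -51.7 148.8] turn needed tool deg [ 0.05 -0.51 -0.28] F stand [ 2.1 -0.7 -0.6] gap 0.1 gf 0.0 q6 [ 0.23  0.55  1.64  0.    0.96 -1.66]
```

```bash
python3 -m jog '[[255,0,0,0.008,0,0,0],[255,0,0,0.004,0,0,0],[255,0,0,0,0,0,0]]' >/dev/null;python3 w.py
```

```text
t 2.18 TCP stand mm [-46.6 -53.9 143.2] turn needed tool deg [ 0.01  0.01 -0.02] F stand [-0.3  0.  -0.9] gap 0.3 gf 0.0 q6 [ 0.24  0.55  1.64  0.    0.94 -1.66]
```

```bash
python3 -m jog '[[255,-0.002,-0.007,0.003,0,0,0],[255,-0.002,-0.007,0.003,0,0,0],[255,0,0,0.004,0,0,0],[255,0,0,0.004,0,0,0],[255,0,0,0,0,0,0]]' >/dev/null;python3 w.py;  python3 -m jog '[[255,-0.001,0,0.004,0,0,0],[255,-0.001,0,0.004,0,0,0],[255,-0.001,0,0.004,0,0,0],[255,0,0,0,0,0,0]]' >/dev/null;python3 w.py
```

```text
t 2.6 TCP stand mm [-50.1 -38.8 128.1] turn needed tool deg [ 0.01 -0.06 -0.09] F stand [-0.6  0.2  0.3] gap 0.0 gf 0.0 q6 [ 0.21  0.58  1.64  0.    0.92 -1.68]
t 2.93 TCP stand mm [-54.2 -39.  116.4] turn needed tool deg [-0.    0.04 -0.06] F stand [-1.2  1.   2.6] gap 0.1 gf 1.2 q6 [ 0.21  0.6   1.64  0.    0.91 -1.68]
```

```bash
python3 -m jog '[[255,0,0,0.003,0,0,0],[255,0,0,0.003,0,0,0],[255,0,0,0.003,0,0,0],[255,0,0,0,0,0,0]]' >/dev/null;python3 w.py;  python3 -m jog '[[255,0,0,0.0015,0,0,0],[255,0,0,0,0,0,0]]' >/dev/null;python3 w.py;python3 -m jog '[[255,0,0,0.001,0,0,0],[255,0,0,0,0,0,0]]' >/dev/null;python3 w.py
```

```text
t 3.27 TCP stand mm [-53.3 -39.  107.2] turn needed tool deg [ 0.   -0.05 -0.06] F stand [-1.5  0.7  2.1] gap -0.1 gf 1.0 q6 [ 0.21  0.61  1.64 -0.    0.89 -1.68]
t 3.43 TCP stand mm [-53.3 -38.9 105.9] turn needed tool deg [ 0.01 -0.04 -0.07] F stand [-1.7 -0.   1.6] gap -0.1 gf 0.7 q6 [ 0.21  0.61  1.64  0.    0.89 -1.68]
t 3.6 TCP stand mm [-53.4 -38.9 105.1] turn needed tool deg [ 0.   -0.03 -0.07] F stand [-1.1 -0.6  1.9] gap 0.0 gf 0.9 q6 [ 0.21  0.61  1.64  0.    0.89 -1.68]
```

```bash
for i in 1 2; do python3 -m jog '[[255,0,0,0.001,0,0,0],[255,0,0,0,0,0,0]]' >/dev/null;python3 w.py; done
```

```text
t 3.77 TCP stand mm [-53.6 -38.9 104.2] turn needed tool deg [ 0.   -0.   -0.07] F stand [-1.8 -1.6  1.7] gap 0.0 gf 1.0 q6 [ 0.21  0.62  1.64  0.    0.89 -1.68]
t 3.93 TCP stand mm [-53.6 -38.9 104. ] turn needed tool deg [ 0.   -0.01 -0.07] F stand [ 0.9 -0.8  9.2] gap 0.5 gf 4.3 q6 [ 0.21  0.62  1.64 -0.    0.89 -1.68]
```

```bash
python3 -m jog '[[255,0,0,0.0006,0,0,0],[255,0,0,0,0,0,0],[255,0,0,0,0,0,0]]' >/dev/null;python3 w.py
python3 -m jog '[[255,0,0,-0.02,0,0,0],[255,0,0,-0.04,0,0,0],[255,0,0,-0.04,0,0,0],[135,-0.031,-0.0065,0,0,0,0],[135,-0.031,-0.0065,0,0,0,0],[135,-0.031,-0.0065,0,0,0,0],[135,-0.031,-0.0065,0,0,0,0],[135,-0.031,-0.0065,0,0,0,0]]' >/dev/null;python3 -m jog '[[135,-0.031,-0.0065,0,0,0,0],[135,0,0,0,0,0,0],[135,0,0,0,0,0,0]]' >/dev/null; python3 w.py
python3 - <<'E'
from workcell import eyes
from h import *
for n in ("scene","side"):
    c=eyes.camera(n); np.savez(f"/tmp/{n}.npz",**c); S=st(cloud(c))*1000
    ok=np.isfinite(S[...,0])
    k=ok&(abs(S[...,1])<15)&(S[...,0]<-228)&(S[...,0]>-260)&(S[...,2]>140)&(S[...,2]<172)
    print(n,"knob",k.sum(),np.median(S[k],0).round(1),S[k].min(0).round(1),S[k].max(0).round(1))
    r=ok&(abs(S[...,1])<48)&(S[...,0]<-52)&(S[...,0]>-64)&(S[...,2]>90)&(S[...,2]<150); print("rim z",np.median(S[r][:,2]))
    w=ok&(abs(S[...,1])<50)&(S[...,0]<-50)&(S[...,0]>-80)&(S[...,2]>45)&(S[...,2]<95); 
    if w.sum()>30: print("wall slope rad",np.polyfit(S[w][:,2],S[w][:,0],1))
E
```

```text
t 4.18 TCP stand mm [-53.7 -38.9 104. ] turn needed tool deg [-0.    0.01 -0.07] F stand [ 2.3 -1.2 12. ] gap -0.1 gf 6.3 q6 [ 0.21  0.62  1.64  0.    0.88 -1.68]
t 5.1 TCP stand mm [-239.4    0.6  200.1] turn needed tool deg [ 0.02 -0.19 -0.09] F stand [-0.1 -1.3 -0.7] gap 40.0 gf 0.0 q6 [ 0.19  0.78  1.07 -0.    1.29 -1.7 ]
scene knob 78 [-241.1   -0.9  160.3] [-244.9   -9.   150.1] [-233.4    5.5  163.3]
rim z 103.15734968748299
wall slope rad [-1.48649380e-03 -5.83104924e+01]
side knob 74 [-237.9    4.3  158.5] [-246.7   -7.2  150.5] [-228.4    7.9  162.1]
rim z 104.03432089835489
wall slope rad [ 2.27191474e-03 -5.76993165e+01]
```

```bash
python3 -m jog '[[135,-0.0005,0,0.02,0,0,0],[135,0,0,0.02,0,0,0],[135,0,0,0.016,0,0,0],[135,0,0,0,0,0,0],[255,0,0,0,0,0,0],[255,0,0,0,0,0,0],[255,0,0,0,0,0,0],[255,0,0,0,0,0,0]]' 40 >/dev/null;python3 w.py
```

```text
t 5.87 TCP stand mm [-240.6   -0.6  148.1] turn needed tool deg [ 0.04  0.08 -0.04] F stand [ 1.1 -4.   0. ] gap 12.7 gf 39.8 q6 [ 0.19  0.83  1.1   0.    1.21 -1.7 ]
```

```bash
python3 - <<'E'
import numpy as np
from scipy.optimize import brentq
a=np.radians(np.linspace(150,63.2,16)); K=np.stack([-156+96.7*np.cos(a),108+96.7*np.sin(a)],1)
for k,d in zip(K[1:],np.diff(K,axis=0)): print(k.round(1),"tool x,z mm",d[0].round(1),(-d[1]).round(1))
E
```

```text
[-234.4  164.5] tool x,z mm 5.3 -8.2
[-228.3  172.2] tool x,z mm 6.1 -7.6
[-221.5  179.1] tool x,z mm 6.8 -7.0
[-214.   185.4] tool x,z mm 7.5 -6.2
[-205.9  190.8] tool x,z mm 8.1 -5.5
[-197.3  195.4] tool x,z mm 8.6 -4.6
[-188.3  199.2] tool x,z mm 9.0 -3.7
[-178.9  201.9] tool x,z mm 9.4 -2.8
[-169.3  203.8] tool x,z mm 9.6 -1.8
[-159.6  204.6] tool x,z mm 9.7 -0.9
[-149.8  204.5] tool x,z mm 9.8 0.1
[-140.1  203.4] tool x,z mm 9.7 1.1
[-130.6  201.3] tool x,z mm 9.5 2.1
[-121.3  198.3] tool x,z mm 9.3 3.0
[-112.4  194.3] tool x,z mm 8.9 4.0
```

```bash
python3 -m jog '[[255,0.0053,0,-0.0082,0,0,0],[255,0.0061,0,-0.0076,0,0,0],[255,0.0068,0,-0.007,0,0,0],[255,0,0,0,0,0,0]]' >/dev/null;python3 w.py; python3 -m jog '[[255,0.0075,0,-0.0062,0,0,0],[255,0.0081,0,-0.0055,0,0,0],[255,0.0086,0,-0.0046,0,0,0],[255,0.009,0,-0.0037,0,0,0],[255,0.0094,0,-0.0028,0,0,0],[255,0,0,0,0,0,0]]' >/dev/null;python3 w.py
```

```text
t 6.2 TCP stand mm [-221.1   -0.3  171.6] turn needed tool deg [ 0.04  0.03 -0.06] F stand [-0.3 -5.6 -4. ] gap 12.4 gf 39.3 q6 [ 0.19  0.78  1.15  0.    1.21 -1.7 ]
t 6.7 TCP stand mm [-178.1   -0.3  193.8] turn needed tool deg [ 0.04  0.04 -0.07] F stand [-1.6 -5.2 -3.5] gap 12.0 gf 39.0 q6 [ 0.18  0.69  1.26  0.    1.19 -1.71]
```

```bash
python3 - <<'E'
from workcell import eyes
from h import *
a=[]
for n in ("scene","side"):
    c=eyes.camera(n); np.savez(f"/tmp/{n}.npz",**c)
    u,v=proj(c,wo([-0.17,0,0.17])).astype(int); 
    a.append(cv2.resize(c["color"][max(v-50,0):v+50,u-60:u+60,::-1],(400,333),interpolation=cv2.INTER_CUBIC)); print(n,u,v)
cv2.imwrite("pics/grip1.png",np.hstack(a))
E
```

```text
scene 243 256
side 349 137
```

View pics/grip1.png

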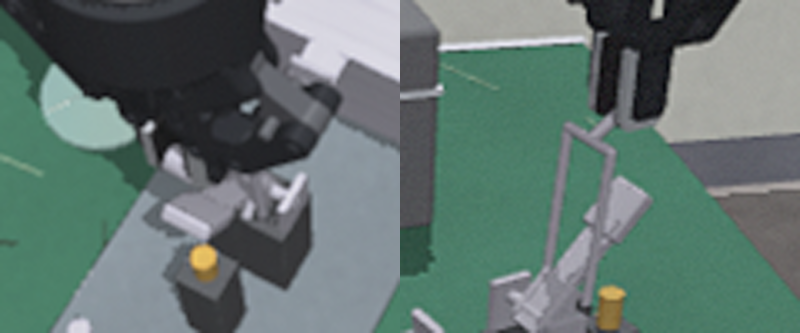

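The grasp is holding: in the right half the knob is between the fingers at about (610,115), and the loop stands nearly upright over the lever. I'll carry on along the arc.

```bash
python3 -m jog '[[255,0.0096,0,-0.0018,0,0,0],[255,0.0097,0,-0.0009,0,0,0],[255,0.0098,0,0.0001,0,0,0],[255,0.0097,0,0.0011,0,0,0],[255,0.0095,0,0.0021,0,0,0],[255,0.0093,0,0.003,0,0,0],[255,0.0089,0,0.004,0,0,0],[255,0,0,0,0,0,0]]' >/dev/null;python3 w.py; python3 -m jog '[[255,0.002,0,-0.002,0,0,0],[255,0.002,0,-0.002,0,0,0],[255,0.002,0,-0.002,0,0,0],[255,0,0,0,0,0,0]]' >/dev/null;python3 w.py
```

```text
t 7.47 TCP stand mm [-111.7   -0.3  187. ] turn needed tool deg [ 0.03  0.07 -0.07] F stand [ 2.2 -6.1  7.6] gap 12.3 gf 38.9 q6 [ 0.17  0.6   1.45  0.    1.1  -1.72]
t 7.8 TCP stand mm [-106.7   -0.4  190.5] turn needed tool deg [ 0.05  0.08 -0.07] F stand [-5.1 -4.7 -7.2] gap 12.1 gf 39.6 q6 [ 0.17  0.59  1.46  0.    1.1  -1.73]
```

```bash
python3 -m jog '[[255,0.0015,0,-0.0015,0,0,0],[255,0.0015,0,-0.0015,0,0,0],[255,0.0015,0,-0.0015,0,0,0],[255,0,0,0,0,0,0]]' >/dev/null;python3 w.py; python3 - <<'E'
from workcell import eyes
from h import *
canv=np.full((600,800,3),255,np.uint8)
for n,col in (("scene",(0,0,255)),("side",(255,0,0))):
    c=eyes.camera(n); np.savez(f"/tmp/{n}.npz",**c); S=st(cloud(c))*1000
    ok=np.isfinite(S[...,0])&(abs(S[...,1])<28)&(S[...,0]>-220)&(S[...,0]<-40)&(S[...,2]>70)&(S[...,2]<205)
    for p in S[ok]: cv2.circle(canv,(int((p[0]+220)*4.4),int(595-(p[2]-70)*4.4)),1,col if abs(p[1])<13 else tuple(130+x//2 for x in col),-1)
for gx in range(-220,-40,20): cv2.line(canv,(int((gx+220)*4.4),0),(int((gx+220)*4.4),599),(200,230,200),1)
for gz in range(70,205,20): cv2.line(canv,(0,int(595-(gz-70)*4.4)),(799,int(595-(gz-70)*4.4)),(200,230,200),1)
cv2.imwrite("pics/xz1.png",canv)
E
```

```text
t 8.13 TCP stand mm [-102.4   -0.4  194.6] turn needed tool deg [ 0.04  0.07 -0.07] F stand [-7.  -4.6 -8.7] gap 12.1 gf 39.5 q6 [ 0.17  0.58  1.46  0.    1.1  -1.73]
```

View pics/xz1.png

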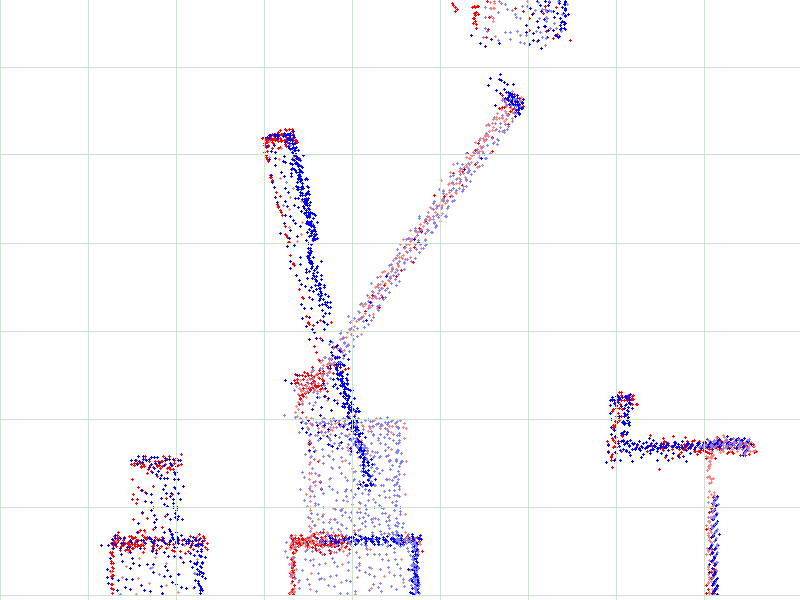

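The profile (4.4 px/mm) shows the lever's top face running from (295,150) to (370,470), which is about 1.34 rad open. The bar is at (515,103), about (-103, 182) mm, and the keeper lip is at (612–635, 395). It needs a little more pull, with a firmer grip because the knob may have slid slightly.

```bash
cat > m.py <<'E'
from workcell import eyes
from h import *
Q=[]
for n in ("scene","side"):
    c=eyes.camera(n); np.savez(f"/tmp/{n}.npz",**c); S=st(cloud(c))*1000; Q.append(S[np.isfinite(S[...,0])])
P=np.vstack(Q)
# lever top face: |y|<11 near pivot line
for lo,hi in ((135,170),):
    k=(abs(P[:,1])<7)&(P[:,2]>lo)&(P[:,2]<hi)&(P[:,0]>-190)&(P[:,0]<-115)
    L=P[k]; b=[]
    for z in range(lo,hi,3):
        r=L[(L[:,2]>=z)&(L[:,2]<z+3)]
        if len(r)>3: b.append((z+1.5,np.percentile(r[:,0],85)))
    b=np.array(b)
    if len(b)>3: 
        f=np.polyfit(b[:,0],b[:,1],1); print("lever top face slope dx/dz",f[0].round(3),"angle",(np.pi/2+np.arctan(f[0])).round(3))
# side wires
k=(abs(P[:,1])>13.5)&(abs(P[:,1])<22)&(P[:,2]>118)&(P[:,0]>-148)&(P[:,0]<-65)&(P[:,2]<188)
L=P[k][:,[0,2]]; 
if len(L)>10:
    f=cv2.fitLine(L.astype(np.float32),cv2.DIST_HUBER,0,0.01,0.01).ravel(); print("wire dir deg",np.degrees(np.arctan2(f[1],f[0])).round(1)%180,"thru",f[2:].round(1),"far end",L[np.argsort(L@f[:2])[[2,-3]]].round(1))
E
python3 -m jog '[[255,0,0,0,0,0,0],[255,0.0012,0,-0.0008,0,0,0],[255,0.0012,0,-0.0008,0,0,0],[255,0.0012,0,-0.0008,0,0,0],[255,0,0,0,0,0,0]]' 80 >/dev/null;python3 w.py;python3 m.py
```

```text
t 8.65 TCP stand mm [-98.7  -0.4 196.7] turn needed tool deg [ 0.05  0.06 -0.07] F stand [ -7.2  -5.1 -11. ] gap 10.0 gf 78.1 q6 [ 0.17  0.57  1.47  0.    1.1  -1.73]
lever top face slope dx/dz 0.082 angle 1.653
wire dir deg 54.3 thru [-122.   152.6] far end [[-147.9  118.8]
 [ -99.5  185.1]]
```

```bash
python3 - <<'E'
from h import *
P=np.vstack([st(cloud(dict(np.load(f"/tmp/{n}.npz")))).reshape(-1,3)*1000 for n in ("scene","side")])
for lo in range(140,184,4):
    L=P[(abs(P[:,1])<11)&(P[:,2]>=lo)&(P[:,2]<lo+4)&(P[:,0]>-190)&(P[:,0]<-112)]
    if len(L): print(lo,len(L),L[:,0].min().round(1),np.percentile(L[:,0],[10,50,90]).round(1),L[:,0].max().round(1))
E
```

```text
140 32 -144.7 [-143.8 -141.4 -138.9] -138.5
144 31 -144.7 [-144.1 -140.3 -138.8] -137.8
148 23 -146.1 [-144.3 -139.8 -138.5] -138.0
152 32 -145.1 [-144.4 -138.3 -137.5] -137.4
156 37 -145.2 [-144.7 -139.  -137.9] -137.1
160 37 -145.0 [-144.5 -138.9 -138.1] -137.5
164 35 -146.5 [-145.  -139.2 -138.1] -137.7
168 38 -145.6 [-145.2 -139.6 -138.2] -137.6
172 90 -146.7 [-145.2 -141.4 -138.8] -137.4
176 36 -145.5 [-144.7 -141.8 -139.9] -138.8
```

```bash
python3 - <<'E'
import numpy as np
a=np.radians(np.linspace(67.5,5.3,13)); K=96.5*np.stack([np.cos(a),np.sin(a)],1)
for d in np.diff(K,axis=0): print("tool x,z mm",d[0].round(1),(-d[1]).round(1))
E
python3 -m jog '[[255,-0.0012,0,0.0016,0,0,0],[255,0,0,0,0,0,0]]' 80 >/dev/null;python3 w.py
```

```text
tool x,z mm 7.9 3.7
tool x,z mm 7.5 4.4
tool x,z mm 7.1 5.1
tool x,z mm 6.6 5.7
tool x,z mm 6.1 6.3
tool x,z mm 5.5 6.8
tool x,z mm 4.9 7.3
tool x,z mm 4.2 7.7
tool x,z mm 3.5 8.0
tool x,z mm 2.7 8.3
tool x,z mm 2.0 8.5
tool x,z mm 1.2 8.6
t 8.92 TCP stand mm [-100.1   -0.4  196. ] turn needed tool deg [ 0.04  0.06 -0.07] F stand [-3.4 -5.4 -3.9] gap 10.6 gf 79.0 q6 [ 0.17  0.57  1.47  0.    1.1  -1.73]
```

```bash
python3 -m jog '[[255,0.0079,0,0.0037,0,0,0],[255,0.0075,0,0.0044,0,0,0],[255,0.0071,0,0.0051,0,0,0],[255,0.0066,0,0.0057,0,0,0],[255,0.0061,0,0.0063,0,0,0],[255,0,0,0,0,0,0]]' >/dev/null;python3 w.py;  python3 m.py
```

```text
t 9.42 TCP stand mm [-63.8  -0.3 170.8] turn needed tool deg [ 0.04  0.02 -0.09] F stand [-3.3 -5.4 -2.2] gap 8.6 gf 77.9 q6 [ 0.16  0.55  1.57  0.    1.02 -1.74]
lever top face slope dx/dz 0.036 angle 1.606
wire dir deg 32.2 thru [-111.5  139.8] far end [[-146.8  119.2]
 [ -66.2  186.2]]
```

```bash
python3 -m jog '[[255,0.0045,0,0.0068,0,0,0],[255,0.0044,0,0.0073,0,0,0],[255,0.0042,0,0.0077,0,0,0],[255,0.0035,0,0.008,0,0,0],[255,0,0,0,0,0,0]]' >/dev/null;python3 w.py;  python3 m.py
```

```text
t 9.93 TCP stand mm [-45.5  -0.4 140.7] turn needed tool deg [ 0.05 -0.21 -0.09] F stand [ 5.2 -6.1  5.5] gap 8.3 gf 78.0 q6 [ 0.15  0.56  1.63  0.    0.95 -1.74]
lever top face slope dx/dz 0.024 angle 1.595
wire dir deg 11.0 thru [-107.1  126.4] far end [[-147.2  118.3]
 [ -67.7  133.7]]
```

```bash
python3 -m jog '[[255,0.002,0,0.0083,0,0,0],[255,0.0015,0,0.0085,0,0,0],[255,0,0,0,0,0,0]]' >/dev/null;python3 w.py;  python3 -m jog '[[255,0.0005,0,0.005,0,0,0],[255,0,0,0,0,0,0]]' >/dev/null;python3 w.py;  python3 m.py
```

```text
t 10.28 TCP stand mm [-41.2  -0.4 123.5] turn needed tool deg [ 0.04 -0.33 -0.06] F stand [ 7.  -5.9  3.2] gap 7.6 gf 78.1 q6 [ 0.15  0.58  1.65 -0.    0.92 -1.74]
t 10.45 TCP stand mm [-40.6  -0.4 118.8] turn needed tool deg [ 0.05 -0.36 -0.05] F stand [ 8.8 -4.7  4.1] gap 7.5 gf 78.1 q6 [ 0.15  0.59  1.65 -0.    0.91 -1.74]
lever top face slope dx/dz -0.098 angle 1.473
wire dir deg 179.9 thru [-118.2  118.6] far end [[-147.4  119. ]
 [ -70.8  118.5]]
```

```bash
python3 -m jog '[[135,0,0,0,0,0,0],[135,0,0,0,0,0,0],[135,0,0,0,0,0,0],[135,0,0,-0.02,0,0,0],[135,0,0,-0.04,0,0,0],[135,0,0,-0.03,0,0,0],[135,0,0,0,0,0,0]]' >/dev/null;python3 w.py;  python3 m.py; python3 - <<'E'
from h import *
a=[]
canv=np.full((400,500,3),255,np.uint8)
for n,col in (("scene",(0,0,255)),("side",(255,0,0))):
    c=dict(np.load(f"/tmp/{n}.npz")); S=st(cloud(c))*1000
    ok=np.isfinite(S[...,0])&(abs(S[...,1])<28)&(S[...,0]>-160)&(S[...,0]<-40)&(S[...,2]>90)&(S[...,2]<185)
    for p in S[ok]: cv2.circle(canv,(int((p[0]+160)*4.15),int(395-(p[2]-90)*4.15)),1,col if abs(p[1])<13 else tuple(130+x//2 for x in col),-1)
    u,v=proj(c,wo([-0.1,0,0.12])).astype(int); 
    a.append(cv2.resize(c["color"][v-30:v+30,u-40:u+40,::-1],(267,200),interpolation=cv2.INTER_CUBIC))
cv2.imwrite("pics/hook.png",np.hstack([canv,np.vstack(a)]))
E
```

```text
t 11.13 TCP stand mm [-48.2   1.3 216.7] turn needed tool deg [-0.15  0.67 -0.08] F stand [-1.4  0.3  0. ] gap 40.3 gf 0.0 q6 [ 0.15  0.47  1.59 -0.    1.07 -1.74]
lever top face slope dx/dz -0.104 angle 1.467
wire dir deg 92.6 thru [-146.1  124.3] far end [[-147.3  119.1]
 [-142.5  118.1]]
```

View pics/hook.png

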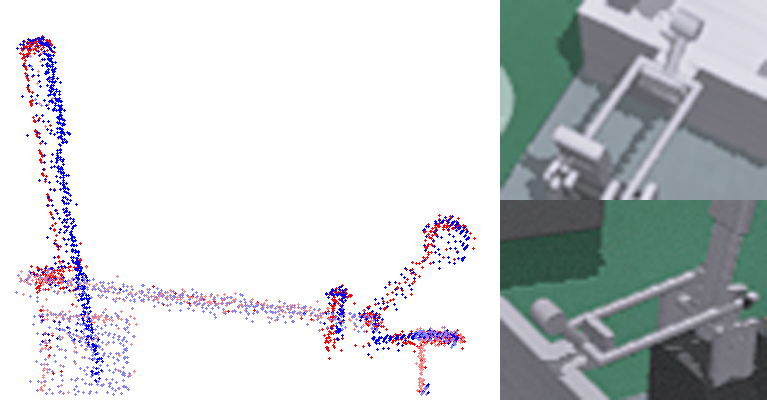

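The left profile shows the bar at (370,320), about (-71, 107) mm. That is behind the lip at (338,300), in the trough, and both crops agree. The lever is still about 1.47 rad open. Next I press the handle.

```bash
python3 - <<'E'
import numpy as np
a=np.array([1.47,1.4,1.3,1.2,1.1,1.0,.9,.8,.7,.6,.5,.4,.3,.25,.2,.15,.1,.05,0,-.05,-.1,-.15])
H=np.stack([-140-62.5*np.cos(a)+5*np.sin(a)+11,100+62.5*np.sin(a)+5*np.cos(a)],1)
for x,h,d in zip(a[1:],H[1:],np.diff(H,axis=0)): print(x,h.round(1),"rows",d[0].round(1),(-d[1]).round(1))
E
python3 -m jog '[[255,-0.03,0.0015,0,0,0,0],[255,-0.03,0,0.01,0,0,0],[255,0,0,0.03,0,0,0],[255,0,0,0.016,0,0,0],[255,0,0,0,0,0,0],[255,0,0,0,0,0,0]]' 40 >/dev/null;python3 w.py
```

```text
1.4 [-134.7  162.4] rows -4.4 0.2
1.3 [-140.9  161.6] rows -6.2 0.9
1.2 [-147.   160.1] rows -6.1 1.5
1.1 [-152.9  158. ] rows -5.9 2.1
1.0 [-158.6  155.3] rows -5.7 2.7
0.9 [-163.9  152.1] rows -5.4 3.2
0.8 [-169.   148.3] rows -5.0 3.7
0.7 [-173.6  144.1] rows -4.6 4.2
0.6 [-177.8  139.4] rows -4.2 4.7
0.5 [-181.5  134.4] rows -3.7 5.1
0.4 [-184.6  128.9] rows -3.2 5.4
0.3 [-187.2  123.2] rows -2.6 5.7
0.25 [-188.3  120.3] rows -1.1 2.9
0.2 [-189.3  117.3] rows -0.9 3.0
0.15 [-190.1  114.3] rows -0.8 3.0
0.1 [-190.7  111.2] rows -0.6 3.1
0.05 [-191.2  108.1] rows -0.5 3.1
0.0 [-191.5  105. ] rows -0.3 3.1
-0.05 [-191.7  101.9] rows -0.2 3.1
-0.1 [-191.7   98.7] rows -0.0 3.1
-0.15 [-191.5   95.6] rows 0.1 3.1
t 11.73 TCP stand mm [-102.6   -1.4  151. ] turn needed tool deg [ 0.03 -0.25 -0.07] F stand [-0.8  0.4  0.7] gap 0.4 gf 0.0 q6 [ 0.17  0.63  1.49 -0.    1.03 -1.72]
```

```bash
python3 -m jog '[[255,-0.01,-0.0014,-0.01,0,0,0],[255,-0.01,0,0,0,0,0],[255,-0.008,0,0,0,0,0],[255,0,0,0,0,0,0]]'  >/dev/null;python3 w.py; python3 -m jog '[[255,-0.005,0,0,0,0,0],[255,-0.006,0,0.0009,0,0,0],[255,-0.0061,0,0.0015,0,0,0],[255,0,0,0,0,0,0]]'  >/dev/null;python3 w.py
```

```text
t 12.07 TCP stand mm [-133.9    0.3  164.7] turn needed tool deg [-0.03  0.18 -0.06] F stand [ 0.7  0.3 -0.1] gap -0.1 gf 0.0 q6 [ 0.17  0.65  1.4  -0.    1.08 -1.72]
t 12.4 TCP stand mm [-1.500e+02  1.000e-01  1.605e+02] turn needed tool deg [-0.    0.02 -0.06] F stand [ 0.4 -1.   0.2] gap -0.3 gf 0.1 q6 [ 0.18  0.68  1.36  0.    1.1  -1.72]
```

```bash
cat > l.py <<'E'
from workcell import eyes
from h import *
Q=[]
for n in ("scene","side"):
    c=eyes.camera(n); np.savez(f"/tmp/{n}.npz",**c); Q.append(st(cloud(c)).reshape(-1,3)*1000)
P=np.vstack(Q)
for lo in range(100,184,5):
    L=P[(abs(P[:,1])<11)&(P[:,2]>=lo)&(P[:,2]<lo+5)&(P[:,0]>-230)&(P[:,0]<-112)]
    if len(L): print(lo,len(L),np.percentile(L[:,0],[0,10,50,90,100]).round(1))
E
python3 l.py
```

```text
100 49 [-189.5 -188.2 -148.7 -136.7 -135.3]
105 26 [-141.8 -141.2 -139.9 -138.3 -137.3]
110 44 [-153.8 -153.3 -142.8 -141.2 -139.7]
115 61 [-155.2 -153.2 -146.  -143.6 -141.6]
120 39 [-152.1 -149.7 -147.  -144.8 -143.3]
125 35 [-153.8 -152.  -148.6 -147.  -146. ]
130 31 [-155.4 -154.2 -150.5 -149.5 -148.6]
135 37 [-158.3 -156.3 -153.4 -151.5 -150.5]
140 31 [-159.6 -158.3 -155.5 -154.1 -152.9]
145 24 [-164.8 -158.7 -155.7 -155.  -154.7]
150 29 [-158.5 -157.7 -156.5 -155.6 -155. ]
155 21 [-167.5 -160.9 -158.5 -156.8 -156.2]
160 40 [-168.7 -162.8 -153.3 -139.8 -139.3]
165 90 [-170.6 -169.4 -162.2 -139.5 -138.2]
170 100 [-169.7 -167.7 -163.1 -139.3 -138.2]
175 48 [-160.3 -159.6 -142.6 -138.8 -138.3]
180 45 [-160.2 -159.7 -142.7 -139.1 -137.7]
```

```bash
python3 -m jog '[[255,-0.003,0,0.001,0,0,0],[255,-0.0055,0,0.0025,0,0,0],[255,-0.0054,0,0.0032,0,0,0],[255,-0.005,0,0.0037,0,0,0]]'  >/dev/null;python3 w.py; python3 -m jog '[[255,-0.0046,0,0.0042,0,0,0],[255,-0.0042,0,0.0047,0,0,0],[255,-0.0037,0,0.0051,0,0,0],[255,0,0,0,0,0,0]]'  >/dev/null;python3 w.py
```

```text
t 12.83 TCP stand mm [-1.687e+02  1.000e-01  1.505e+02] turn needed tool deg [ 0.    0.01 -0.07] F stand [ 2.8 -0.2  4.1] gap -0.1 gf 2.6 q6 [ 0.18  0.72  1.31  0.    1.11 -1.71]
t 13.17 TCP stand mm [-1.820e+02  1.000e-01  1.357e+02] turn needed tool deg [-0.01  0.1  -0.06] F stand [-0.4 -0.4  0.4] gap 0.1 gf 0.1 q6 [ 0.18  0.75  1.29  0.    1.1  -1.71]
```

```bash
python3 l.py; python3 - <<'E'
from h import *
canv=np.full((450,533,3),255,np.uint8); a=[]
for n,col in (("scene",(0,0,255)),("side",(255,0,0))):
    c=dict(np.load(f"/tmp/{n}.npz")); S=st(cloud(c))*1000
    ok=np.isfinite(S[...,0])&(abs(S[...,1])<28)&(S[...,0]>-220)&(S[...,0]<-40)&(S[...,2]>60)&(S[...,2]<205)
    for p in S[ok]: cv2.circle(canv,(int((p[0]+220)*2.95),int(445-(p[2]-60)*2.95)),1,col if abs(p[1])<13 else tuple(130+x//2 for x in col),-1)
    u,v=proj(c,wo([-0.12,0,0.12])).astype(int); 
    a.append(cv2.resize(c["color"][v-40:v+40,u-48:u+48,::-1],(267,225),interpolation=cv2.INTER_CUBIC))
cv2.imwrite("pics/press.png",np.hstack([canv,np.vstack(a)]))
E
```

```text
100 75 [-189.5 -186.  -139.9 -135.  -130.8]
105 63 [-157.7 -151.  -147.1 -142.5 -140.3]
110 65 [-166.3 -160.8 -155.1 -151.4 -149.4]
115 55 [-175.4 -169.3 -164.4 -160.  -156.6]
120 57 [-183.7 -177.3 -172.6 -168.1 -165.4]
125 46 [-190.5 -182.3 -179.6 -175.9 -172.7]
130 35 [-201.2 -193.  -186.  -181.2 -179.9]
135 114 [-205.  -204.  -193.3 -179.2 -171.5]
140 117 [-204.7 -202.8 -198.9 -171.3 -170.2]
145 42 [-192.  -191.7 -174.5 -170.7 -169.6]
150 42 [-192.2 -191.5 -172.9 -170.5 -168.8]
155 41 [-192.1 -191.5 -174.  -170.9 -170.5]
160 40 [-191.9 -191.4 -173.2 -171.1 -169.7]
165 37 [-192.1 -191.9 -173.5 -171.1 -170.6]
170 37 [-192.3 -191.7 -172.7 -170.2 -169.9]
175 33 [-194.2 -192.8 -171.1 -168.8 -168. ]
180 52 [-194.6 -193.5 -171.5 -168.6 -167.6]
```

View pics/press.png

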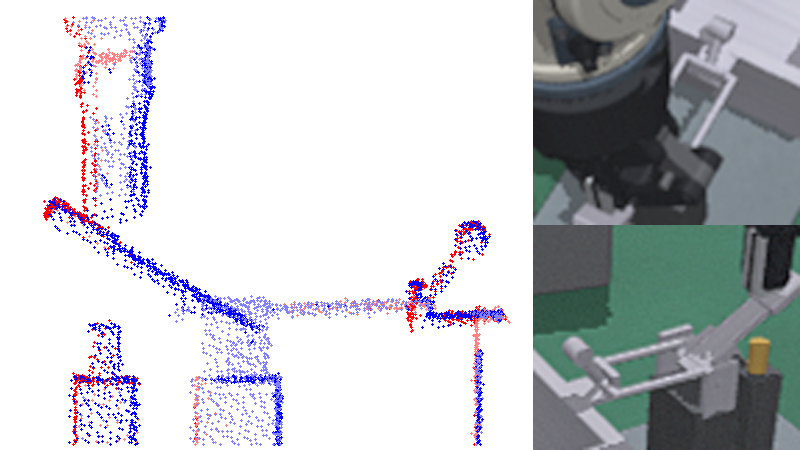

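The profile shows the lever at about 0.55 rad, the fingertip touching the handle at (100,212), the bar behind the lip at (412,290) and the loop taut. It's closing as intended, so I continue more gently.

```bash
python3 -m jog '[[255,-0.003,0,0.0054,0,0,0],[255,-0.0026,0,0.005,0,0,0],[255,0,0,0,0,0,0]]'  >/dev/null;python3 w.py; python3 -m jog '[[255,-0.001,0,0.003,0,0,0],[255,-0.0008,0,0.002,0,0,0],[255,0,0,0,0,0,0]]'  >/dev/null;python3 w.py; for i in 1 2; do python3 -m jog '[[255,-0.0003,0,0.001,0,0,0],[255,0,0,0,0,0,0]]'  >/dev/null;python3 w.py;done
```

```text
t 13.52 TCP stand mm [-1.867e+02  1.000e-01  1.251e+02] turn needed tool deg [-0.    0.02 -0.07] F stand [-0.9 -0.4  1.6] gap 0.0 gf 0.5 q6 [ 0.18  0.77  1.28  0.    1.1  -1.71]
t 13.77 TCP stand mm [-1.883e+02  1.000e-01  1.207e+02] turn needed tool deg [-0.    0.03 -0.07] F stand [0.5 0.1 0.8] gap -0.3 gf 0.5 q6 [ 0.18  0.78  1.27  0.    1.09 -1.71]
t 13.93 TCP stand mm [-1.885e+02  1.000e-01  1.200e+02] turn needed tool deg [-0.    0.03 -0.07] F stand [-0.6 -0.3  2.4] gap -0.1 gf 0.9 q6 [ 0.18  0.78  1.27  0.    1.09 -1.71]
t 14.1 TCP stand mm [-1.888e+02  1.000e-01  1.191e+02] turn needed tool deg [-0.    0.03 -0.07] F stand [-0.3  0.1  2.6] gap -0.2 gf 1.3 q6 [ 0.18  0.78  1.27  0.    1.09 -1.71]
```

```bash
for i in 1 2 3 4 5 6 7; do python3 -m jog '[[255,-0.0003,0,0.001,0,0,0],[255,0,0,0,0,0,0]]'  >/dev/null;python3 w.py|cut -c1-130;done
```

```text
t 14.27 TCP stand mm [-189.1    0.2  118.1] turn needed tool deg [-0.    0.03 -0.07] F stand [-2.1 -0.5  3.6] gap -0.1 gf 1.4 q6 [
t 14.43 TCP stand mm [-189.4    0.2  117. ] turn needed tool deg [-0.    0.02 -0.07] F stand [-2.3 -0.   3.2] gap -0.4 gf 1.4 q6 [
t 14.6 TCP stand mm [-189.6    0.2  115.8] turn needed tool deg [-0.    0.   -0.07] F stand [-2.3  0.9  3.5] gap -0.1 gf 1.3 q6 [ 
t 14.77 TCP stand mm [-189.8    0.2  114.7] turn needed tool deg [-0.   -0.01 -0.07] F stand [-1.3  0.5  2.7] gap 0.1 gf 1.2 q6 [ 
t 14.93 TCP stand mm [-1.900e+02  1.000e-01  1.137e+02] turn needed tool deg [ 0.   -0.02 -0.07] F stand [-0.7  0.2  2.6] gap -0.0
t 15.1 TCP stand mm [-1.903e+02  1.000e-01  1.127e+02] turn needed tool deg [ 0.   -0.02 -0.07] F stand [-0.7  0.7  1.9] gap 0.3 g
t 15.27 TCP stand mm [-1.905e+02  1.000e-01  1.116e+02] turn needed tool deg [ 0.   -0.03 -0.07] F stand [ 0.2 -0.1  1.9] gap 0.3
```

```bash
for i in 1 2 3; do python3 -m jog '[[255,0,0,0.0007,0,0,0],[255,0,0,0,0,0,0]]'  >/dev/null;python3 w.py|cut -c1-130;done
```

```text
t 15.43 TCP stand mm [-1.906e+02  1.000e-01  1.111e+02] turn needed tool deg [ 0.   -0.01 -0.07] F stand [-0.1  0.1  1.8] gap -0.3
t 15.6 TCP stand mm [-1.907e+02  1.000e-01  1.105e+02] turn needed tool deg [ 0.    0.   -0.07] F stand [0.1 0.1 2.4] gap 0.1 gf 0
t 15.77 TCP stand mm [-1.908e+02  1.000e-01  1.099e+02] turn needed tool deg [ 0.    0.02 -0.07] F stand [-1.5  0.2  2.6] gap 0.1
```

```bash
for i in 1 2 3; do python3 -m jog '[[255,0,0,0.0007,0,0,0],[255,0,0,0,0,0,0]]'  >/dev/null;python3 w.py|cut -c1-130;done
```

```text
t 15.93 TCP stand mm [-1.909e+02  1.000e-01  1.092e+02] turn needed tool deg [-0.    0.02 -0.07] F stand [-0.7 -1.1  3.1] gap -0.3
t 16.1 TCP stand mm [-191.     0.2  108.9] turn needed tool deg [-0.    0.03 -0.07] F stand [-0.7 -0.2  3.8] gap 0.0 gf 1.8 q6 [ 0
t 16.27 TCP stand mm [-191.     0.2  108.8] turn needed tool deg [-0.01  0.04 -0.07] F stand [0.6 0.6 7. ] gap -0.3 gf 3.4 q6 [ 0.
```

```bash
for i in 1 2 3; do python3 -m jog '[[255,0,0,0.0007,0,0,0],[255,0,0,0,0,0,0]]'  >/dev/null;python3 w.py|cut -c1-130;done
```

```text
t 16.43 TCP stand mm [-191.1    0.2  108.6] turn needed tool deg [-0.01  0.05 -0.06] F stand [ 2.  -0.3  9.8] gap -0.0 gf 4.9 q6 [
t 16.6 TCP stand mm [-191.1    0.2  108.5] turn needed tool deg [-0.01  0.06 -0.06] F stand [ 3.1 -0.9 13.1] gap -0.1 gf 6.4 q6 [ 
t 16.77 TCP stand mm [-191.2    0.2  108.4] turn needed tool deg [-0.01  0.07 -0.06] F stand [ 4.5 -0.8 15.8] gap 0.0 gf 7.9 q6 [
```

```bash
python3 -m jog '[[255,0,0,0.0005,0,0,0],[255,0,0,0,0,0,0],[255,0,0,0,0,0,0],[255,0,0,0,0,0,0]]'  >/dev/null;python3 w.py|cut -c1-130; python3 -m jog '[[255,0,0,-0.004,0,0,0],[255,0,0,-0.01,0,0,0],[255,0,0,-0.03,0,0,0],[255,0,0,-0.03,0,0,0],[255,0,0,-0.03,0,0,0],[255,0,0,-0.03,0,0,0],[255,0,0,0,0,0,0],[255,0,0,0,0,0,0]]'  >/dev/null;python3 w.py;python3 l.py; python3 - <<'E'
from h import *
canv=np.full((450,533,3),255,np.uint8); a=[]
for n,col in (("scene",(0,0,255)),("side",(255,0,0))):
    c=dict(np.load(f"/tmp/{n}.npz")); S=st(cloud(c))*1000
    ok=np.isfinite(S[...,0])&(abs(S[...,1])<28)&(S[...,0]>-230)&(S[...,0]<-40)&(S[...,2]>60)&(S[...,2]<205)
    for p in S[ok]: cv2.circle(canv,(int((p[0]+230)*2.8),int(445-(p[2]-60)*2.8)),1,col if abs(p[1])<13 else tuple(130+x//2 for x in col),-1)
    u,v=proj(c,wo([-0.12,0,0.12])).astype(int); 
    a.append(cv2.resize(c["color"][v-40:v+40,u-48:u+48,::-1],(267,225),interpolation=cv2.INTER_CUBIC))
    w=np.isfinite(S[...,0])&(abs(S[...,1])<50)&(S[...,0]<-50)&(S[...,0]>-80)&(S[...,2]>45)&(S[...,2]<95)
    if w.sum()>30: print("bin wall slope",np.polyfit(S[w][:,2],S[w][:,0],1)[0].round(4))
cv2.imwrite("pics/end.png",np.hstack([canv,np.vstack(a)]))
E
```

```text
t 17.1 TCP stand mm [-191.2    0.2  108.4] turn needed tool deg [-0.01  0.08 -0.06] F stand [ 6.  -1.7 18. ] gap -0.5 gf 9.0 q6 [ 
t 17.77 TCP stand mm [-191.6    0.3  242. ] turn needed tool deg [-0.03  0.22 -0.07] F stand [ 0.2  0.3 -0.6] gap -0.3 gf 0.0 q6 [ 0.18  0.67  1.19 -0.    1.28 -1.71]
100 484 [-214.2 -174.3 -151.6 -135.4 -130.9]
105 506 [-215.6 -210.4 -192.8 -168.  -138.8]
110 46 [-213.8 -212.4 -207.8 -198.6 -190.3]
bin wall slope 0.0002
bin wall slope 0.0023
```

View pics/end.png

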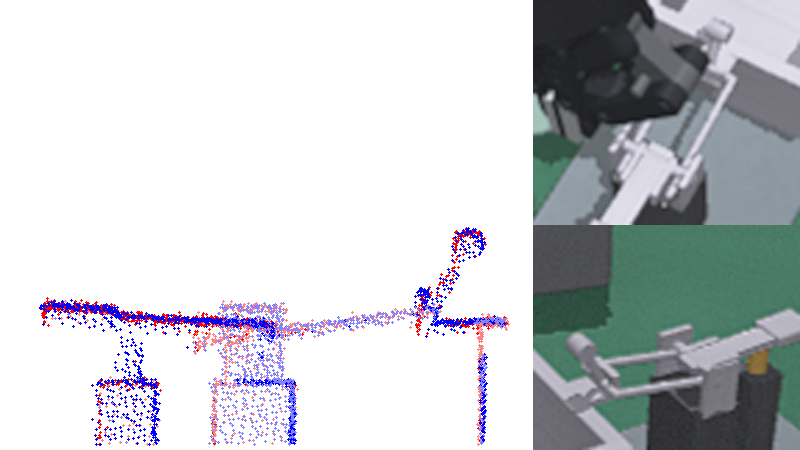

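The lever lies on the brass screw at (130,325), with its handle top at z≈110 mm. The bar is behind the lip at (425,300), the bin is upright (wall slope under 0.003), and the arm is clear.

```bash
python3 -c "
from workcell import robot
print(robot.sign_off())"
```

```text
the job is handed in; nothing more can be done
None
```

I handed the job in at about 18 s on the robot's clock: the bin is upright on its stop, the loop is hooked behind the keeper's lip, and the lever was pressed home on its screw at 18 N and let go; the sign-off gave no verdict, and I couldn't measure what the lever bears by itself.

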